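# Line up the bisque beakers by height

## Task

Line the four bisque beakers up by height along the board, one standing upright in the middle of each round plaster tile: the tallest on the tile next to the glaze jar, then ever shorter, down to the shortest on the tile next to the firebrick. Do not drop a beaker or knock one over, and leave the jar and the firebrick where they stand.

Things in the scene. Friction and masses are not known exactly. Their poses are not given: they have to be found in the camera images.
- beaker_155: tallest of four loose upright bisque-fired clay beakers, off-white straight cylinder, 155 mm tall, 56 mm diameter, its dark mouth on top (treat it as solid: grip it round the outside); origin at the centre of its underside, z up; starts standing on the table. Weight 0.07 to 0.4 kg
- beaker_125: second tallest of four loose upright bisque-fired clay beakers, off-white straight cylinder, 125 mm tall, 52 mm diameter, its dark mouth on top (treat it as solid: grip it round the outside); origin at the centre of its underside, z up; starts standing on the table. Weight 0.07 to 0.4 kg
- beaker_95: third tallest of four loose upright bisque-fired clay beakers, off-white straight cylinder, 95 mm tall, 48 mm diameter, its dark mouth on top (treat it as solid: grip it round the outside); origin at the centre of its underside, z up; starts standing on the table. Weight 0.07 to 0.4 kg
- beaker_65: shortest of four loose upright bisque-fired clay beakers, off-white straight cylinder, 65 mm tall, 44 mm diameter, its dark mouth on top (treat it as solid: grip it round the outside); origin at the centre of its underside, z up; starts standing on the table. Weight 0.07 to 0.4 kg
- tile_a: one of four alike round white plaster tiles, 80 mm diameter, 8 mm thick, fixed in a row about 95 mm apart on a long wooden board (18 mm thick, 130 mm wide, lying on the table roughly along y, beyond the beakers); origin at the centre of the tile's underside (18 mm above the table), so a beaker on it stands 8 mm above this origin. The letters say nothing about the order along the row
- tile_b: one of four alike round white plaster tiles, 80 mm diameter, 8 mm thick, fixed in a row about 95 mm apart on a long wooden board (18 mm thick, 130 mm wide, lying on the table roughly along y, beyond the beakers); origin at the centre of the tile's underside (18 mm above the table), so a beaker on it stands 8 mm above this origin. The letters say nothing about the order along the row
- tile_c: one of four alike round white plaster tiles, 80 mm diameter, 8 mm thick, fixed in a row about 95 mm apart on a long wooden board (18 mm thick, 130 mm wide, lying on the table roughly along y, beyond the beakers); origin at the centre of the tile's underside (18 mm above the table), so a beaker on it stands 8 mm above this origin. The letters say nothing about the order along the row
- tile_d: one of four alike round white plaster tiles, 80 mm diameter, 8 mm thick, fixed in a row about 95 mm apart on a long wooden board (18 mm thick, 130 mm wide, lying on the table roughly along y, beyond the beakers); origin at the centre of the tile's underside (18 mm above the table), so a beaker on it stands 8 mm above this origin. The letters say nothing about the order along the row
- glaze_jar: closed amber glaze jar with a white lid, 72 mm diameter, 110 mm tall, loose, standing on one end of the board about 112 mm from the nearest tile's centre; which end varies; origin at the centre of its underside
- firebrick: pale yellow piece of firebrick, 112 x 74 x 64 mm, loose, lying on the other end of the board; origin at the centre of its underside
Things that resemble listed ones, but are neither listed nor needed, are in the scene too. Leave any blue look-alike of the beaker_95 alone.

How it is judged:
At the end, for the whole second after the job is handed in: Each beaker stands released, at rest and upright (within 0.1 rad) on its own tile, centre within 14 mm of the tile's centre, heights falling from the glaze jar to the firebrick; the jar and the firebrick are upright and within 20 mm of where they began (((horizontal distance between beaker_155 and tile_a below 0.014 m and z of beaker_155 in the frame of tile_a between 0.004 and 0.013 m) or (horizontal distance between beaker_155 and tile_b below 0.014 m and z of beaker_155 in the frame of tile_b between 0.004 and 0.013 m) or (horizontal distance between beaker_155 and tile_c below 0.014 m and z of beaker_155 in the frame of tile_c between 0.004 and 0.013 m) or (horizontal distance between beaker_155 and tile_d below 0.014 m and z of beaker_155 in the frame of tile_d between 0.004 and 0.013 m)) and horizontal distance between beaker_155 and glaze_jar between 0.06 and 0.16 m and angle between each of beaker_155, beaker_125, beaker_95, beaker_65, glaze_jar, firebrick's own z axis and vertical below 0.1 rad and linear speed of each of beaker_155, beaker_125, beaker_95, beaker_65 below 0.02 m/s and angular speed of each of beaker_155, beaker_125, beaker_95, beaker_65 below 0.2 rad/s and ((horizontal distance between beaker_125 and tile_a below 0.014 m and z of beaker_125 in the frame of tile_a between 0.004 and 0.013 m) or (horizontal distance between beaker_125 and tile_b below 0.014 m and z of beaker_125 in the frame of tile_b between 0.004 and 0.013 m) or (horizontal distance between beaker_125 and tile_c below 0.014 m and z of beaker_125 in the frame of tile_c between 0.004 and 0.013 m) or (horizontal distance between beaker_125 and tile_d below 0.014 m and z of beaker_125 in the frame of tile_d between 0.004 and 0.013 m)) and horizontal distance between beaker_125 and glaze_jar between 0.16 and 0.255 m and ((horizontal distance between beaker_95 and tile_a below 0.014 m and z of beaker_95 in the frame of tile_a between 0.004 and 0.013 m) or (horizontal distance between beaker_95 and tile_b below 0.014 m and z of beaker_95 in the frame of tile_b between 0.004 and 0.013 m) or (horizontal distance between beaker_95 and tile_c below 0.014 m and z of beaker_95 in the frame of tile_c between 0.004 and 0.013 m) or (horizontal distance between beaker_95 and tile_d below 0.014 m and z of beaker_95 in the frame of tile_d between 0.004 and 0.013 m)) and horizontal distance between beaker_95 and glaze_jar between 0.255 and 0.35 m and ((horizontal distance between beaker_65 and tile_a below 0.014 m and z of beaker_65 in the frame of tile_a between 0.004 and 0.013 m) or (horizontal distance between beaker_65 and tile_b below 0.014 m and z of beaker_65 in the frame of tile_b between 0.004 and 0.013 m) or (horizontal distance between beaker_65 and tile_c below 0.014 m and z of beaker_65 in the frame of tile_c between 0.004 and 0.013 m) or (horizontal distance between beaker_65 and tile_d below 0.014 m and z of beaker_65 in the frame of tile_d between 0.004 and 0.013 m)) and horizontal distance between beaker_65 and glaze_jar between 0.35 and 0.45 m and distance of each of glaze_jar, firebrick from where it was at the start of the episode below 0.02 m); the robot touches nothing.
It fails at once if a beaker is knocked over (tilted more than 0.6 rad) (angle between any of beaker_155, beaker_125, beaker_95, beaker_65's own z axis and vertical above 0.6 rad).
It fails at once if a beaker is dropped (falls or flies faster than 0.6 m/s, out of the fingers' hold; a fall of about 2 cm) ((linear speed of beaker_155 above 0.6 m/s and contact force between the fingers and beaker_155 below 0.05 N) or (linear speed of beaker_125 above 0.6 m/s and contact force between the fingers and beaker_125 below 0.05 N) or (linear speed of beaker_95 above 0.6 m/s and contact force between the fingers and beaker_95 below 0.05 N) or (linear speed of beaker_65 above 0.6 m/s and contact force between the fingers and beaker_65 below 0.05 N)).
It fails at once if the glaze jar or the firebrick is pushed over or moved by more than 40 mm (distance of any of glaze_jar, firebrick from where it was at the start of the episode above 0.04 m or angle between any of glaze_jar, firebrick's own z axis and vertical above 0.5 rad).
It also fails if it takes over 128 s, if anything falls off the work surface, if the arm or the gripper's body presses on something with over 40 N, if the wrist force passes 120 N, or if a joint passes its speed limit or range.

## Robot

A 6-joint arm with a two-finger parallel gripper is mounted at the origin on the work surface. World frame = base frame: x ahead of the robot, y to its left, z up, the work surface at z = 0. Lengths are in m, angles in rad, forces in N, time in s.
With the tool pointing down it reaches from about 0.375 to 0.9 m from the base axis. Payload 3.1 kg.
Tool frame: the origin (TCP) lies midway between the tips of the shut fingers; the grasp point (between the pads) lies 19 mm behind it (robot.grip_depth is the distance from the TCP to the grasp point, in m); z points along the fingers, y is the direction in which the jaws open and shut (so a half turn about z gives the same grasp; the last joint's range is limited). The gripper opens to 87 mm and grips with 3 to 60 N. Pads are 19 mm wide; open, the fingers measure 117 mm over their backs; the gripper's body (75 mm by 190 mm) begins 51 mm behind the grasp point.
Start: joints at [1.032, 0.527, 1.433, -0, 1.181, -0.178], TCP at [0.22, 0.585, 0.223] pointing down, gripper open.
Joint ranges: [-3.08, 3.08], [-0.75, 2.2], [0.22, 2.44], [-1.43, 4.57], [0, 2.65], [-2.85, 2.85]. Speed limits (rad/s): [2.79, 2.79, 3.14, 3.14, 3.14, 3.14].

## Interface

Orientations are given as a unit quaternion [x, y, z, w].
In Python, from rig import robot gives the robot as it stands.
- The arm moves only by the tool carry_out, never from a script. Its arguments are lists of equal length, an entry for each row: "dr": the turn, a rotation vector about the world's x, y, z in rad, a list of three; "translation": the shift along the world's x, y, z in cm, a list of three; "grip": the opening, from 0 (shut) to 1 (fully open). A call has 1 to 20 rows; each row is the pose to reach, as a shift and turn from the pose commanded when the call began; what a row does not reach only later rows make up. A row lasts 1/12 s, in which the tool goes at most 41.7 mm and 7.16 degrees, less where a joint would pass 70% of its speed; a pose out of reach is approached as far as the arm can. A call with a gripper value outside its range is refused whole. The fingers move at their own pace and stop on an object; "newtons" is the grip in N (left out, the last holds). Time passes only in rows, so rows that repeat a pose let the fingers close. It gives the time, the measured TCP pose, the force and the opening at its end, in the units of the state.
- robot.get_obs(): the state, without advancing time (a new reading comes with each control period).
- robot.camera(name): name is "scene" or "top" or "wrist"; returns a dict with "color" (400x640x3 uint8, blue, green, red), "camera_matrix" (3x3 intrinsics, pixels), "T" (4x4, takes a point from camera to world coordinates). Camera axes: x right, y down, z forward; pixel columns grow to the right and rows downward; lengths in m; the calibration is good to about 2 mm. A picture is of the moment at which its call begins. There is no depth.
- robot.hand_in(): hands the job in, once; it reports no verdict.
The state is a dict: "time": time; "q": joint angles; "joint_velocities": joint speeds; "joint_torque": joint torques, N m; "position": TCP position; "tool_rot": TCP orientation; "ft_force": force on the tool from outside, world axes, zero at the start; "moment": the same for the moment, N m; "grip_width": finger opening in m.
Only numpy, scipy, OpenCV 4.12 (cv2) and the standard library are available. Lean on these libraries where they do the work, as an engineer would, in place of code of your own. Each camera call takes 0.05 s, during which the arm holds its last target. There are 200 camera calls.

## Working session

There is one attempt and no reset: what is moved stays moved. The work goes in short steps, Python scripts to look and compute and a tool call to move; the robot and the scene stay as the last step left them, time stands still between calls to the robot, and variables do not carry over. Pictures are saved under pics/ and viewed, about 12 in all and at most 16, crops included, and the job is handed in when it is done.

Besides the shell and the picture viewer there is one more tool, called after "Request:" as a command line: name --argument value ..., lists and objects as JSON in quotes. carry_out: Moves the arm, as the interface text tells. Its arguments: {"type":"object","properties":{"dr":{"type":"array"},"translation":{"type":"array"},"grip":{"type":"array"},"newtons":{"type":"number"}},"required":["dr","translation","grip"]}

```bash
mkdir -p pics
cat > h.py <<'E'
import numpy as np, cv2
from rig import robot
def snap(n):
    c=robot.camera(n); return c["color"],np.array(c["camera_matrix"]),np.array(c["T"])
def ray(px,K,T,z):
    d=T[:3,:3]@np.linalg.solve(K,[px[0],px[1],1.0]); o=T[:3,3]
    return o+d*(z-o[2])/d[2]
def proj(P,K,T):
    p=K@(T[:3,:3].T@(np.array(P)-T[:3,3])); return p[:2]/p[2]
E
python3 - <<'E'
from h import *
for n in("scene","top"):
    im,K,T=snap(n); cv2.imwrite(f"pics/{n}0.png",im); print(n,K.round(1).tolist(),T.round(3).tolist())
    np.savez(f"{n}0.npz",K=K,T=T)
o=robot.get_obs(); print({k:np.round(v,3).tolist() for k,v in o.items()})
E
```

```text
scene [[402.8, 0.0, 318.8], [0.0, 402.8, 190.7], [0.0, 0.0, 1.0]] [[-0.482, 0.529, -0.699, 1.137], [0.876, 0.299, -0.378, 0.378], [0.009, -0.794, -0.608, 0.642], [0.0, 0.0, 0.0, 1.0]]
top [[388.7, 0.0, 318.8], [0.0, 388.7, 201.5], [0.0, 0.0, 1.0]] [[0.027, -0.991, 0.129, 0.391], [-1.0, -0.026, 0.014, -0.004], [-0.011, -0.129, -0.992, 0.925], [0.0, 0.0, 0.0, 1.0]]
{'time': 0.1, 'q': [1.033, 0.528, 1.434, 0.0, 1.181, -0.179], 'joint_velocities': [-0.001, -0.003, -0.004, 0.0, 0.0, -0.0], 'joint_torque': [-0.001, -44.098, -17.715, 0.064, 0.053, -0.0], 'position': [0.22, 0.584, 0.222], 'tool_rot': [0.179, 0.984, -0.001, -0.0], 'ft_force': [-0.126, -0.035, -0.366], 'moment': [0.003, -0.067, 0.042], 'grip_width': 0.087}
```

View pics/top0.png

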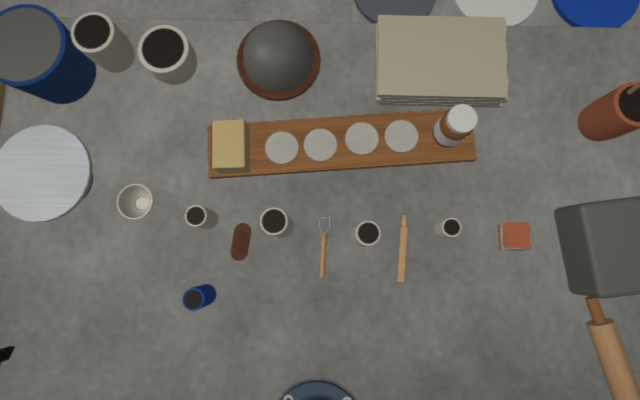

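View pics/scene0.png

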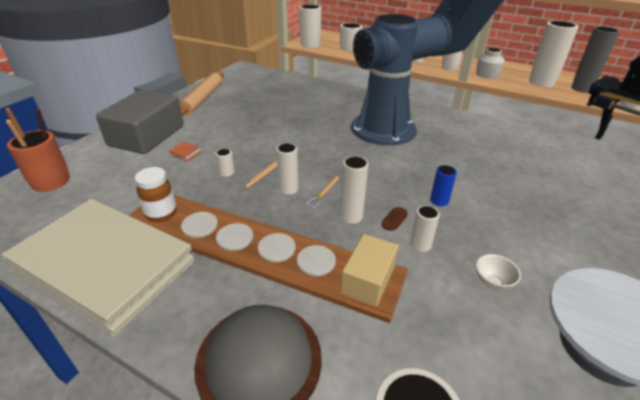

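Top view: loose off-white cylinders have their mouths at (273,221), (368,233), (196,216) and (452,227). In the scene view these match by height to the 155, 125, 95 and 65 beakers. Possible mix-ups are the blue cylinder (200,297), the bowl (135,202) and the big cups (93,33) and (163,48). The jar is at the right end (455,125), the brick at the left (229,143), and the tiles at x≈281, 320, 362 and 401.

```bash
cat > m.py <<'E'
from h import *
def blob(mask,seed,r=30):
    n,l,s,c=cv2.connectedComponentsWithStats(mask.astype(np.uint8))
    ok=[i for i in range(1,n) if s[i,4]>25]
    i=min(ok,key=lambda i:np.hypot(*(c[i]-seed)))
    cs,_=cv2.findContours((l==i).astype(np.uint8),cv2.RETR_EXTERNAL,cv2.CHAIN_APPROX_NONE)
    return cs[0].reshape(-1,2).astype(float),s[i,4]
def circ(pts,K,T,z):
    h=np.array([ray(p,K,T,z)[:2] for p in pts]).astype(np.float32)
    (c,ax,a)=cv2.fitEllipse(h)
    return np.array(c),np.array(ax)
E
python3 - <<'E'
from m import *
S={"top":{155:(273,221),125:(368,233),95:(196,216),65:(452,227)},"scene":{155:(355,162),125:(288,148),95:(428,212),65:(224,152)}}
TI={"top":[(401,136),(362,138),(320,145),(281,147)],"scene":[(199,224),(235,236),(277,247),(316,260)]}
for n in S:
    im=cv2.imread(f"pics/{n}0.png"); f=np.load(f"{n}0.npz"); K,T=f["K"],f["T"]
    v=im.max(2).astype(int); sat=v-im.min(2)
    for h,p in S[n].items():
        pts,a=blob((v<70),p); c,ax=circ(pts,K,T,h/1000); print(n,h,pts.mean(0).round(1),a,c.round(4),(ax*1000).round(0))
    for p in TI[n]:
        w=np.zeros(v.shape,bool); w[p[1]-28:p[1]+28,p[0]-28:p[0]+28]=1
        pts,a=blob((sat<45)&(v>120)&w,p); c,ax=circ(pts,K,T,.026); print(n,"tile",a,c.round(4),(ax*1000).round(0))
im=cv2.imread("pics/top0.png")[90:260,170:490]; cv2.imwrite("pics/crop.png",cv2.resize(im,None,fx=2.5,fy=2.5))
E
```

```text
top 155 [273.3 220.7] 395 [0.4501 0.0964] [43. 43.]
top 125 [368.  232.5] 308 [ 0.433  -0.0951] [38. 40.]
top 95 [195.2 215.3] 226 [0.4617 0.273 ] [34. 35.]
top 65 [451.4 226.9] 174 [ 0.4539 -0.2855] [31. 31.]
top tile 885 [ 0.671  -0.1822] [78. 80.]
top tile 877 [ 0.663  -0.0881] [78. 80.]
top tile 884 [0.6449 0.01  ] [78. 79.]
top tile 876 [0.636  0.1016] [78. 79.]
scene 155 [355.2 162. ] 149 [0.446  0.0948] [37. 40.]
scene 125 [286.2 147.4] 91 [ 0.4288 -0.0971] [33. 34.]
scene 95 [427.8 211.6] 133 [0.4583 0.2723] [30. 33.]
scene 65 [223.  151.7] 45 [ 0.4493 -0.2881] [24. 26.]
scene tile 741 [ 0.6708 -0.1809] [79. 85.]
scene tile 804 [ 0.6635 -0.0869] [78. 84.]
scene tile 867 [0.6454 0.0111] [79. 83.]
scene tile 955 [0.6365 0.1025] [79. 83.]
```

View pics/crop.png

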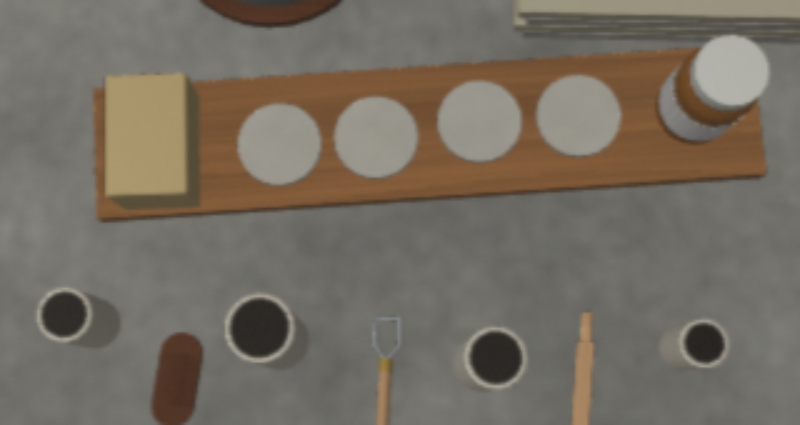

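The crop shows the four plain beakers with dark mouths and the jar at the right end. Both views agree within 4 mm and the diameters fit. I'll start with the 155: turn the jaws across the board and move above it.

Request:
carry_out --dr '[[0, 0, -0.1], [0, 0, -0.2], [0, 0, -0.3], [0, 0, -0.4], [0, 0, -0.5], [0, 0, -0.6], [0, 0, -0.7], [0, 0, -0.8], [0, 0, -0.9], [0, 0, -1.0], [0, 0, -1.1], [0, 0, -1.2], [0, 0, -1.2], [0, 0, -1.2], [0, 0, -1.2], [0, 0, -1.2], [0, 0, -1.2], [0, 0, -1.2], [0, 0, -1.2]]' --translation '[[1, -2, 0], [2.5, -5, 0], [4, -8, 0], [5.5, -11.5, 0], [7, -15, 0], [8.5, -18, 0], [10, -21, 0], [11.5, -24.5, 0], [13, -28, 0], [15, -32, 0], [16.5, -35, 0], [18, -38, 0], [19.5, -41.5, 0], [21, -44.5, 0], [22, -47, 0], [23, -48.8, 0], [23, -48.8, 0], [23, -48.8, 0], [23, -48.8, 0]]' --grip '[1, 1, 1, 1, 1, 1, 1, 1, 1, 1, 1, 1, 1, 1, 1, 1, 1, 1, 1]' --newtons 25

```text
time: 1.68
position: [0.4491, 0.0975, 0.2222]
tool_rot: [0.703, 0.711, -0.0, -0.001]
ft_force: [-0.5, -0.7, -0.4]
grip_width: 0.0865
```

Run:
```python
from m import *
im,K,T=snap("wrist"); cv2.imwrite("pics/w1.png",im); o=robot.get_obs()
print(o["position"],o["tool_rot"],T.round(3).tolist(),proj([.45,.096,.155],K,T))
```

```text
[0.44895799 0.09781292 0.22226945] [ 7.02902673e-01  7.11285603e-01 -3.84458885e-04 -6.89556576e-04] [[1.0, 0.012, 0.001, 0.449], [0.011, -0.97, -0.244, 0.164], [-0.002, 0.244, -0.97, 0.384], [0.0, 0.0, 0.0, 1.0]] [325.5089962  206.46352097]
```

View pics/w1.png

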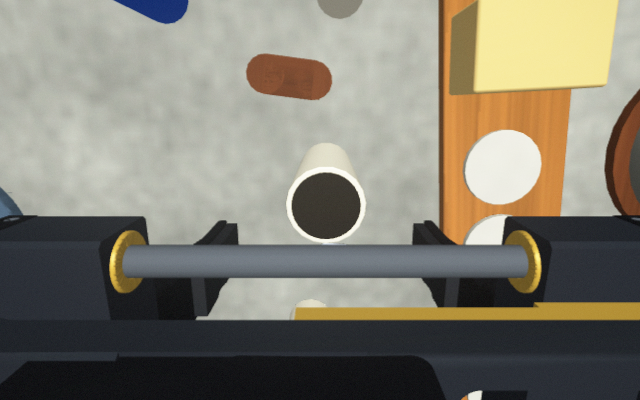

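The wrist view has the mouth at (326,205) against a predicted (325.5,206.5), so the estimate is good to 1 mm. Next: descend and grip.

Request:
carry_out --dr '[[0, 0, 0], [0, 0, 0], [0, 0, 0], [0, 0, 0], [0, 0, 0], [0, 0, 0], [0, 0, 0], [0, 0, 0], [0, 0, 0], [0, 0, 0], [0, 0, 0], [0, 0, 0], [0, 0, 0], [0, 0, 0], [0, 0, 0], [0, 0, 0], [0, 0, 0], [0, 0, 0], [0, 0, 0], [0, 0, 0]]' --translation '[[0.1, -0.1, -1], [0.1, -0.1, -2.5], [0.1, -0.1, -4], [0.1, -0.1, -6], [0.1, -0.1, -8], [0.1, -0.1, -10], [0.1, -0.1, -11], [0.1, -0.1, -11.6], [0.1, -0.1, -11.6], [0.1, -0.1, -11.6], [0.1, -0.1, -11.6], [0.1, -0.1, -11.6], [0.1, -0.1, -11.6], [0.1, -0.1, -11.6], [0.1, -0.1, -11.6], [0.1, -0.1, -11.6], [0.1, -0.1, -11.6], [0.1, -0.1, -11.6], [0.1, -0.1, -11.6], [0.1, -0.1, -11.6]]' --grip '[1, 1, 1, 1, 1, 1, 1, 1, 1, 1, 0.7, 0.65, 0.6, 0.55, 0.5, 0.5, 0.5, 0.5, 0.5, 0.5]' --newtons 25

```text
time: 3.4
position: [0.4509, 0.0959, 0.1067]
tool_rot: [0.703, 0.711, -0.0, -0.0]
ft_force: [-1.7, 0.4, 3.6]
grip_width: 0.0553
```

Request:
carry_out --dr '[[0, 0, 0], [0, 0, 0], [0, 0, 0], [0, 0, 0], [0, 0, 0], [0, 0, 0], [0, 0, 0], [0, 0, 0], [0, 0, 0], [0, 0, 0], [0, 0, 0], [0, 0, 0], [0, 0, 0], [0, 0, 0], [0, 0, 0], [0, 0, 0], [0, 0, 0], [0, 0, 0], [0, 0, 0], [0, 0, 0]]' --translation '[[0, 0, 0], [0, 0, 0.2], [0, 0, 0.7], [0, 0, 1.5], [0, 0, 2.7], [0, 0, 4], [0, 0, 5.2], [0.3, -0.4, 6], [1, -1.2, 6], [2.2, -2.8, 6], [4, -5, 6], [6, -7.6, 6], [8, -10, 6], [10, -12.6, 6], [12, -15.1, 6], [14, -17.7, 6], [16, -20.2, 6], [18, -22.7, 6], [19.6, -24.7, 6], [20.7, -26.2, 6]]' --grip '[0.5, 0.5, 0.5, 0.5, 0.5, 0.5, 0.5, 0.5, 0.5, 0.5, 0.5, 0.5, 0.5, 0.5, 0.5, 0.5, 0.5, 0.5, 0.5, 0.5]'

```text
time: 5.07
position: [0.6596, -0.1698, 0.1653]
tool_rot: [0.704, 0.71, -0.0, 0.001]
ft_force: [-0.6, 0.5, -2.9]
grip_width: 0.0554
```

Request:
carry_out --dr '[[0, 0, 0], [0, 0, 0], [0, 0, 0], [0, 0, 0]]' --translation '[[0.8, -1, 0], [1.3, -1.6, 0], [1.3, -1.6, 0], [1.3, -1.6, 0]]' --grip '[0.5, 0.5, 0.5, 0.5]'

```text
time: 5.4
position: [0.6702, -0.1822, 0.1654]
tool_rot: [0.703, 0.711, -0.0, -0.001]
ft_force: [-0.5, 0.3, -3.3]
grip_width: 0.055
```

Run:
```python
from m import *
im,K,T=snap("wrist"); cv2.imwrite("pics/w2.png",im); o=robot.get_obs()
p=o["position"]; print(p,o["tool_rot"],o["ft_force"])
pr=proj([p[0],p[1],p[2]+.049],K,T)
v=im.max(2)
pts,a=blob(v<70,pr); print(pr,pts.mean(0),a,circ(pts,K,T,p[2]+.049))
```

```text
[ 0.66998873 -0.18139547  0.16569238] [ 7.03187719e-01  7.11002988e-01 -3.13906080e-04 -1.29784761e-03] [ 0.14077597  0.7591624  -3.23601055]
[322.36701766 292.1376747 ] [325.27184466 291.40453074] 3841 (array([ 0.67102289, -0.1812084 ]), array([0.01280498, 0.06302366]))
```

View pics/w2.png

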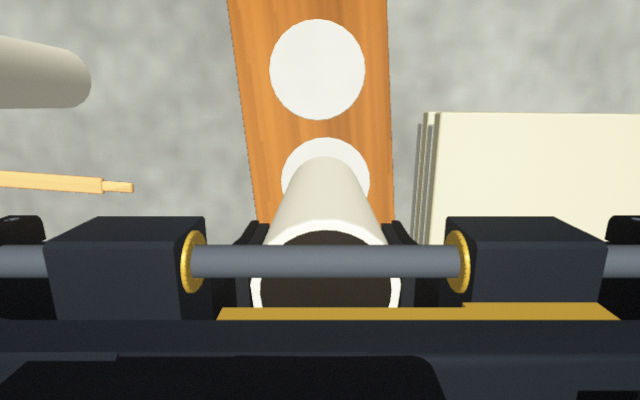

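The beaker is held upright over its tile. The next tile is free at (317,68). Lowering.

Request:
carry_out --dr '[[0, 0, 0], [0, 0, 0], [0, 0, 0], [0, 0, 0], [0, 0, 0], [0, 0, 0], [0, 0, 0], [0, 0, 0], [0, 0, 0], [0, 0, 0]]' --translation '[[0.1, 0, -0.5], [0.1, 0, -1.1], [0.1, 0, -1.7], [0.1, 0, -2.2], [0.1, 0, -2.6], [0.1, 0, -2.9], [0.1, 0, -3.1], [0.1, 0, -3.25], [0.1, 0, -3.3], [0.1, 0, -3.3]]' --grip '[0.5, 0.5, 0.5, 0.5, 0.5, 0.5, 0.5, 0.5, 0.5, 0.5]'

```text
time: 6.28
position: [0.6721, -0.1821, 0.1336]
tool_rot: [0.703, 0.711, 0.0, 0.0]
ft_force: [-0.3, 0.2, -2.4]
grip_width: 0.0551
```

Request:
carry_out --dr '[[0, 0, 0], [0, 0, 0], [0, 0, 0], [0, 0, 0], [0, 0, 0], [0, 0, 0], [0, 0, 0], [0, 0, 0], [0, 0, 0], [0, 0, 0]]' --translation '[[0, 0, -0.05], [0, 0, -0.1], [0, 0, -0.1], [0, 0, -0.1], [0, 0, -0.1], [0, 0, -0.1], [0, 0, -0.1], [0, 0, -0.1], [0, 0, -0.1], [0, 0, -0.1]]' --grip '[0.5, 0.5, 0.5, 0.65, 0.68, 0.72, 0.78, 0.85, 1, 1]'

```text
time: 7.12
position: [0.6721, -0.1821, 0.1327]
tool_rot: [0.703, 0.711, 0.0, 0.0]
ft_force: [0.5, 0.1, 0.0]
grip_width: 0.08
```

Request:
carry_out --dr '[[0, 0, 0], [0, 0, 0], [0, 0, 0], [0, 0, 0], [0, 0, 0], [0, 0, 0], [0, 0, 0], [0, 0, 0], [0, 0, 0], [0, 0, 0], [0, 0, 0], [0, 0, 0], [0, 0, 0], [0, 0, 0], [0, 0, 0], [0, 0, 0], [0, 0, 0], [0, 0, 0], [0, 0, 0], [0, 0, 0]]' --translation '[[0, 0, 0], [0, 0, 1], [0, 0, 3], [0, 0, 5], [0, 0, 7], [0, 0, 9], [-1, 0.5, 9], [-3, 1.2, 9], [-6, 2.2, 9], [-9, 3.3, 9], [-12, 4.4, 9], [-15, 5.5, 9], [-18, 6.5, 9], [-20, 7.3, 9], [-22, 8, 9], [-23.2, 8.5, 8], [-23.8, 8.7, 7], [-23.8, 8.7, 6], [-23.8, 8.7, 6], [-23.8, 8.7, 6]]' --grip '[1, 1, 1, 1, 1, 1, 1, 1, 1, 1, 1, 1, 1, 1, 1, 1, 1, 1, 1, 1]'

```text
time: 8.78
position: [0.4343, -0.0952, 0.193]
tool_rot: [0.703, 0.711, 0.0, 0.0]
ft_force: [1.0, -0.4, 0.1]
grip_width: 0.0871
```

Run:
```python
from m import *
o=robot.get_obs();print(o["position"],o["ft_force"],o["grip_width"])
im,K,T=snap("wrist"); cv2.imwrite("pics/w3.png",im)
pr=proj([.433,-.095,.125],K,T)
pts,a=blob(im.max(2)<70,pr); print(pr,pts.mean(0),a,circ(pts,K,T,.125))
im,K,T=snap("top"); cv2.imwrite("pics/t3.png",cv2.resize(im[80:260,170:490],None,fx=2.5,fy=2.5))
pr=proj([.671,-.1815,.181],K,T)
pts,a=blob(im.max(2)<70,pr); print(pr,pts.mean(0),a,circ(pts,K,T,.181))
```

```text
[ 0.43425933 -0.09515821  0.19304898] [ 0.98615822 -0.36988494  0.11811782] 0.0871003393862124
[322.20405092 203.77218634] [322.35882353 202.98823529] 2874 (array([ 0.43300837, -0.09487115]), array([0.04189081, 0.04208087]))
[416.07514582 112.26161765] [416.46666667 111.56666667] 384 (array([ 0.67238617, -0.18220466]), array([0.04243827, 0.04350526]))
```

View pics/t3.png

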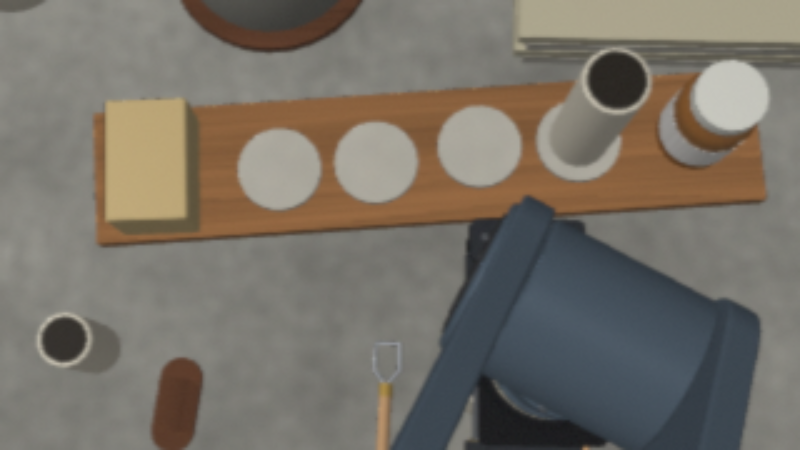

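The 155 stands at (0.672,−0.182), 1 mm off its tile's centre and upright. The 125's mouth is confirmed at (0.433,−0.095).

Request:
carry_out --dr '[[0, 0, 0], [0, 0, 0], [0, 0, 0], [0, 0, 0], [0, 0, 0], [0, 0, 0], [0, 0, 0], [0, 0, 0], [0, 0, 0], [0, 0, 0], [0, 0, 0], [0, 0, 0], [0, 0, 0], [0, 0, 0], [0, 0, 0], [0, 0, 0], [0, 0, 0], [0, 0, 0], [0, 0, 0], [0, 0, 0]]' --translation '[[-0.1, 0, -1], [-0.1, 0, -2.5], [-0.1, 0, -4], [-0.1, 0, -6], [-0.1, 0, -8], [-0.1, 0, -10], [-0.1, 0, -11], [-0.1, 0, -11.6], [-0.1, 0, -11.6], [-0.1, 0, -11.6], [-0.1, 0, -11.6], [-0.1, 0, -11.6], [-0.1, 0, -11.6], [-0.1, 0, -11.6], [-0.1, 0, -11.6], [-0.1, 0, -11.6], [-0.1, 0, -11.6], [-0.1, 0, -11.6], [-0.1, 0, -11.6], [-0.1, 0, -11.6]]' --grip '[1, 1, 1, 1, 1, 1, 1, 1, 1, 1, 0.7, 0.65, 0.6, 0.55, 0.5, 0.45, 0.45, 0.45, 0.45, 0.45]' --newtons 25

```text
time: 10.55
position: [0.433, -0.095, 0.0767]
tool_rot: [0.703, 0.711, 0.0, 0.0]
ft_force: [-0.8, -0.1, 2.3]
grip_width: 0.0511
```

Request:
carry_out --dr '[[0, 0, 0], [0, 0, 0], [0, 0, 0], [0, 0, 0], [0, 0, 0], [0, 0, 0], [0, 0, 0], [0, 0, 0]]' --translation '[[0, 0, 0], [0, 0, 0.2], [0, 0, 0.7], [0, 0, 1.5], [0, 0, 2.7], [0, 0, 4], [0, 0, 5.2], [0, 0, 6]]' --grip '[0.45, 0.45, 0.45, 0.45, 0.45, 0.45, 0.45, 0.45]'

```text
time: 11.22
position: [0.4333, -0.0951, 0.138]
tool_rot: [0.703, 0.711, 0.0, 0.001]
ft_force: [0.0, 0.1, -2.0]
grip_width: 0.0512
```

Request:
carry_out --dr '[[0, 0, 0], [0, 0, 0], [0, 0, 0], [0, 0, 0], [0, 0, 0], [0, 0, 0], [0, 0, 0], [0, 0, 0], [0, 0, 0], [0, 0, 0], [0, 0, 0], [0, 0, 0], [0, 0, 0], [0, 0, 0], [0, 0, 0], [0, 0, 0], [0, 0, 0]]' --translation '[[0.4, 0, 0], [1.2, 0.1, 0], [2.5, 0.1, 0], [4.5, 0.2, 0], [6.5, 0.2, 0], [8.5, 0.3, 0], [10.5, 0.4, 0], [12.5, 0.4, 0], [14.5, 0.5, 0], [16.5, 0.6, 0], [18.5, 0.6, 0], [20.3, 0.7, 0], [21.6, 0.7, 0], [22.5, 0.7, 0], [23, 0.7, 0], [23, 0.7, 0], [23, 0.7, 0]]' --grip '[0.45, 0.45, 0.45, 0.45, 0.45, 0.45, 0.45, 0.45, 0.45, 0.45, 0.45, 0.45, 0.45, 0.45, 0.45, 0.45, 0.45]'

```text
time: 12.63
position: [0.6622, -0.0877, 0.1358]
tool_rot: [0.703, 0.711, -0.001, -0.001]
ft_force: [-0.2, -0.4, -1.8]
grip_width: 0.0513
```

Request:
carry_out --dr '[[0, 0, 0], [0, 0, 0], [0, 0, 0], [0, 0, 0], [0, 0, 0], [0, 0, 0], [0, 0, 0], [0, 0, 0], [0, 0, 0], [0, 0, 0]]' --translation '[[0, 0, -0.5], [0, 0, -1.1], [0, 0, -1.7], [0, 0, -2.2], [0, 0, -2.6], [0, 0, -2.9], [0, 0, -3.1], [0, 0, -3.3], [0, 0, -3.4], [0, 0, -3.4]]' --grip '[0.45, 0.45, 0.45, 0.45, 0.45, 0.45, 0.45, 0.45, 0.45, 0.45]'

```text
time: 13.47
position: [0.6632, -0.0881, 0.1028]
tool_rot: [0.703, 0.711, 0.0, 0.0]
ft_force: [0.6, -0.1, -1.0]
grip_width: 0.0513
```

Request:
carry_out --dr '[[0, 0, 0], [0, 0, 0], [0, 0, 0], [0, 0, 0], [0, 0, 0], [0, 0, 0], [0, 0, 0], [0, 0, 0], [0, 0, 0], [0, 0, 0], [0, 0, 0], [0, 0, 0], [0, 0, 0], [0, 0, 0]]' --translation '[[0, 0, 0], [0, 0, 0], [0, 0, 0], [0, 0, 0], [0, 0, 0], [0, 0, 0], [0, 0, 0], [0, 0, 0], [0, 0, 1], [0, 0, 3], [0, 0, 5], [0, 0, 7], [0, 0, 9], [0, 0, 9]]' --grip '[0.6, 0.64, 0.68, 0.74, 0.8, 0.9, 1, 1, 1, 1, 1, 1, 1, 1]'

```text
time: 14.63
position: [0.666, -0.0888, 0.1982]
tool_rot: [0.703, 0.711, 0.002, 0.004]
ft_force: [1.0, -0.4, 0.3]
grip_width: 0.0871
```

Request:
carry_out --dr '[[0, 0, 0], [0, 0, 0], [0, 0, 0], [0, 0, 0], [0, 0, 0], [0, 0, 0], [0, 0, 0], [0, 0, 0], [0, 0, 0], [0, 0, 0], [0, 0, 0], [0, 0, 0], [0, 0, 0], [0, 0, 0], [0, 0, 0], [0, 0, 0], [0, 0, 0], [0, 0, 0], [0, 0, 0]]' --translation '[[-0.5, 1, 0], [-1.5, 2.7, 0], [-3, 5.4, 0], [-4.5, 8, 0], [-6, 10.7, 0], [-7.5, 13.4, 0], [-9, 16, 0], [-10.5, 18.8, 0], [-12, 21.4, 0], [-13.5, 24, 0], [-15, 26.8, 0], [-16.5, 29.5, 0], [-18, 32.2, 0], [-19, 34, 0], [-20, 35.7, 0], [-20.2, 36.1, -1.5], [-20.2, 36.1, -3], [-20.2, 36.1, -3], [-20.2, 36.1, -3]]' --grip '[1, 1, 1, 1, 1, 1, 1, 1, 1, 1, 1, 1, 1, 1, 1, 1, 1, 1, 1]'

```text
time: 16.22
position: [0.4589, 0.2728, 0.1611]
tool_rot: [0.703, 0.711, -0.002, -0.001]
ft_force: [0.5, -0.4, -0.4]
grip_width: 0.0872
```

Run:
```python
from m import *
o=robot.get_obs();print(o["position"],o["ft_force"],o["grip_width"])
im,K,T=snap("wrist"); cv2.imwrite("pics/w4.png",im)
pr=proj([.4617,.273,.095],K,T)
pts,a=blob(im.max(2)<70,pr); print(pr,pts.mean(0),a,circ(pts,K,T,.095))
im,K,T=snap("top"); cv2.imwrite("pics/t4.png",im)
for P in([.672,-.182,.181],[.663,-.0875,.151]):
    pr=proj(P,K,T)
    pts,a=blob(im.max(2)<70,pr); print(pr,pts.mean(0),a,circ(pts,K,T,P[2]))
```

```text
[0.4589101  0.27280916 0.16113888] [ 0.52978555 -0.37572503 -0.44260624] 0.08719425394180474
[328.55343637 204.46900093] [328.8961039  204.51298701] 2400 (array([0.46184975, 0.27259946]), array([0.03798194, 0.03815199]))
[416.32524554 111.78315904] [416.46666667 111.55      ] 385 (array([ 0.67244816, -0.1822134 ]), array([0.04238444, 0.04367777]))
[366.93651156 120.14582082] [367.05769231 119.90384615] 293 (array([ 0.66374373, -0.08785263]), array([0.03818497, 0.03932472]))
```

View pics/w4.png

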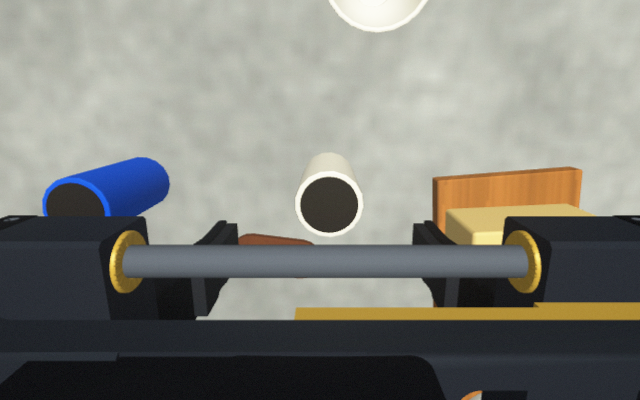

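The 155 and 125 both stand within 2 mm of their tile centres. The wrist view shows the plain 95 at (329,205), with the blue look-alike to the left and clear of the fingers. Gripping it.

Request:
carry_out --dr '[[0, 0, 0], [0, 0, 0], [0, 0, 0], [0, 0, 0], [0, 0, 0], [0, 0, 0], [0, 0, 0], [0, 0, 0], [0, 0, 0], [0, 0, 0], [0, 0, 0], [0, 0, 0], [0, 0, 0], [0, 0, 0], [0, 0, 0], [0, 0, 0], [0, 0, 0], [0, 0, 0], [0, 0, 0], [0, 0, 0]]' --translation '[[0, 0, -1], [0, 0, -2.5], [0, 0, -4], [0, 0, -6], [0, 0, -8], [0, 0, -10], [0, 0, -11], [0, 0, -11.6], [0, 0, -11.6], [0, 0, -11.6], [0, 0, -11.6], [0, 0, -11.6], [0, 0, -11.6], [0, 0, -11.6], [0, 0, -11.6], [0, 0, -11.6], [0, 0, -11.6], [0, 0, -11.6], [0, 0, -11.6], [0, 0, -11.6]]' --grip '[1, 1, 1, 1, 1, 1, 1, 1, 1, 1, 0.7, 0.65, 0.6, 0.55, 0.5, 0.45, 0.4, 0.4, 0.4, 0.4]' --newtons 25

```text
time: 17.98
position: [0.4611, 0.273, 0.0466]
tool_rot: [0.703, 0.711, 0.0, 0.0]
ft_force: [-0.6, 0.3, 1.1]
grip_width: 0.0473
```

Request:
carry_out --dr '[[0, 0, 0], [0, 0, 0], [0, 0, 0], [0, 0, 0], [0, 0, 0], [0, 0, 0], [0, 0, 0], [0, 0, 0], [0, 0, 0], [0, 0, 0], [0, 0, 0], [0, 0, 0], [0, 0, 0]]' --translation '[[0, 0, 0], [0, 0, 0.2], [0, 0, 0.7], [0, 0, 1.5], [0, 0, 2.7], [0, 0, 4], [0, 0, 5.3], [0, 0, 6.6], [0, 0, 8], [0, 0, 9.2], [0, 0, 10], [0, 0, 10], [0, 0, 10]]' --grip '[0.4, 0.4, 0.4, 0.4, 0.4, 0.4, 0.4, 0.4, 0.4, 0.4, 0.4, 0.4, 0.4]'

```text
time: 19.07
position: [0.4611, 0.273, 0.147]
tool_rot: [0.703, 0.711, 0.0, 0.0]
ft_force: [0.4, 0.6, -1.7]
grip_width: 0.0477
```

Request:
carry_out --dr '[[0, 0, 0], [0, 0, 0], [0, 0, 0], [0, 0, 0], [0, 0, 0], [0, 0, 0], [0, 0, 0], [0, 0, 0], [0, 0, 0], [0, 0, 0], [0, 0, 0], [0, 0, 0], [0, 0, 0], [0, 0, 0], [0, 0, 0], [0, 0, 0], [0, 0, 0], [0, 0, 0], [0, 0, 0], [0, 0, 0]]' --translation '[[0.2, -0.4, 0], [0.7, -1, 0], [1.5, -2.2, 0], [2.8, -4, 0], [4.2, -6, 0], [5.6, -8, 0], [7, -10, 0], [8.4, -12, 0], [9.8, -14, 0], [11.2, -16, 0], [12.6, -18, 0], [14, -20, 0], [15.4, -22, 0], [16.5, -23.6, 0], [17.4, -24.9, 0], [18.1, -25.8, 0], [18.4, -26.2, 0], [18.4, -26.2, 0], [18.4, -26.2, 0], [18.4, -26.2, 0]]' --grip '[0.4, 0.4, 0.4, 0.4, 0.4, 0.4, 0.4, 0.4, 0.4, 0.4, 0.4, 0.4, 0.4, 0.4, 0.4, 0.4, 0.4, 0.4, 0.4, 0.4]'

```text
time: 20.73
position: [0.644, 0.0121, 0.1463]
tool_rot: [0.703, 0.711, -0.0, -0.001]
ft_force: [0.1, -0.6, -1.6]
grip_width: 0.0471
```

Request:
carry_out --dr '[[0, 0, 0], [0, 0, 0], [0, 0, 0], [0, 0, 0], [0, 0, 0], [0, 0, 0], [0, 0, 0], [0, 0, 0], [0, 0, 0], [0, 0, 0], [0, 0, 0], [0, 0, 0], [0, 0, 0]]' --translation '[[0, 0, -0.5], [0, 0, -1.5], [0, 0, -2.7], [0, 0, -3.9], [0, 0, -5], [0, 0, -5.9], [0, 0, -6.5], [0, 0, -6.9], [0, 0, -7.1], [0, 0, -7.3], [0, 0, -7.4], [0, 0, -7.4], [0, 0, -7.4]]' --grip '[0.4, 0.4, 0.4, 0.4, 0.4, 0.4, 0.4, 0.4, 0.4, 0.4, 0.4, 0.4, 0.4]'

```text
time: 21.82
position: [0.6454, 0.0109, 0.0731]
tool_rot: [0.703, 0.711, 0.0, 0.0]
ft_force: [-0.5, -0.3, -2.4]
grip_width: 0.0472
```

Request:
carry_out --dr '[[0, 0, 0], [0, 0, 0], [0, 0, 0], [0, 0, 0], [0, 0, 0], [0, 0, 0], [0, 0, 0], [0, 0, 0], [0, 0, 0], [0, 0, 0], [0, 0, 0], [0, 0, 0], [0, 0, 0], [0, 0, 0], [0, 0, 0], [0, 0, 0], [0, 0, 0], [0, 0, 0]]' --translation '[[0, 0, -0.05], [0, 0, -0.05], [0, 0, -0.05], [0, 0, -0.05], [0, 0, -0.05], [0, 0, -0.05], [0, 0, -0.05], [0, 0, -0.05], [0, 0, -0.05], [0, 0, -0.05], [0, 0, 1], [0, 0, 3], [0, 0, 5], [0, 0, 7], [0, 0, 9], [0, 0, 11], [0, 0, 13], [0, 0, 13]]' --grip '[0.4, 0.4, 0.56, 0.6, 0.64, 0.7, 0.8, 0.9, 1, 1, 1, 1, 1, 1, 1, 1, 1, 1]'

```text
time: 23.32
position: [0.648, 0.0106, 0.2081]
tool_rot: [0.703, 0.711, 0.003, 0.004]
ft_force: [0.7, -1.3, 0.8]
grip_width: 0.087
```

Request:
carry_out --dr '[[0, 0, 0], [0, 0, 0], [0, 0, 0], [0, 0, 0], [0, 0, 0], [0, 0, 0], [0, 0, 0], [0, 0, 0], [0, 0, 0], [0, 0, 0], [0, 0, 0], [0, 0, 0], [0, 0, 0], [0, 0, 0], [0, 0, 0], [0, 0, 0], [0, 0, 0], [0, 0, 0], [0, 0, 0], [0, 0, 0]]' --translation '[[-1, -1, 0], [-2.5, -2.5, 0], [-4.5, -4.5, 0], [-6.5, -7, 0], [-8.5, -9.5, 0], [-10.5, -12, 0], [-12.5, -15, 0], [-14, -18, 0], [-15.5, -20.5, 0], [-16.5, -23, 0], [-17.5, -25.5, 0], [-18.5, -27.5, 0], [-19.1, -29, 0], [-19.1, -29.6, -1], [-19.1, -29.6, -2.5], [-19.1, -29.6, -4], [-19.1, -29.6, -5.5], [-19.1, -29.6, -6], [-19.1, -29.6, -6], [-19.1, -29.6, -6]]' --grip '[1, 1, 1, 1, 1, 1, 1, 1, 1, 1, 1, 1, 1, 1, 1, 1, 1, 1, 1, 1]'

```text
time: 24.98
position: [0.4542, -0.2845, 0.1422]
tool_rot: [0.703, 0.711, 0.0, -0.0]
ft_force: [-0.1, -0.0, -0.1]
grip_width: 0.0872
```

Run:
```python
from m import *
o=robot.get_obs();print(o["position"],o["ft_force"],o["grip_width"])
im,K,T=snap("wrist"); cv2.imwrite("pics/w5.png",im)
pr=proj([.4539,-.2855,.065],K,T)
pts,a=blob(im.max(2)<70,pr); print(pr,pts.mean(0),a,circ(pts,K,T,.065))
im,K,T=snap("top"); cv2.imwrite("pics/t5.png",im)
for P in([.672,-.182,.181],[.663,-.0875,.151],[.645,.0105,.121]):
    pr=proj(P,K,T)
    pts,a=blob(im.max(2)<70,pr); print(pr,pts.mean(0),a,circ(pts,K,T,P[2]))
```

```text
[ 0.45415281 -0.28446917  0.14217144] [-0.07140802 -0.00111861 -0.12513915] 0.0872242469296766
[323.80154808 201.9337177 ] [323.63909774 200.59398496] 1762 (array([ 0.45368895, -0.28501272]), array([0.03387259, 0.03405173]))
[416.32524554 111.78315904] [416.46666667 111.6       ] 382 (array([ 0.67229223, -0.18220264]), array([0.04240273, 0.04331436]))
[366.93651156 120.14582082] [367.03846154 119.92307692] 287 (array([ 0.66371077, -0.08778816]), array([0.03778161, 0.03882494]))
[319.34949385 131.94055971] [319.31111111 131.37777778] 213 (array([0.64606267, 0.01049943]), array([0.03330925, 0.03444317]))
```

View pics/w5.png

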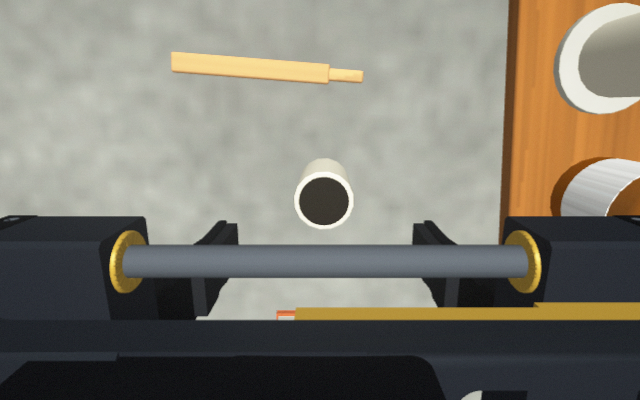

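The first three are placed well. The 65 is at (324,200) in the wrist view, or (0.4537,−0.285), as expected. Gripping it.

Request:
carry_out --dr '[[0, 0, 0], [0, 0, 0], [0, 0, 0], [0, 0, 0], [0, 0, 0], [0, 0, 0], [0, 0, 0], [0, 0, 0], [0, 0, 0], [0, 0, 0], [0, 0, 0], [0, 0, 0], [0, 0, 0], [0, 0, 0], [0, 0, 0], [0, 0, 0], [0, 0, 0], [0, 0, 0], [0, 0, 0], [0, 0, 0]]' --translation '[[0, 0, -1], [0, 0, -2.5], [0, 0, -4], [0, 0, -6], [0, 0, -8], [0, 0, -10], [0, 0, -11], [0, 0, -11.6], [0, 0, -11.8], [0, 0, -11.8], [0, 0, -11.8], [0, 0, -11.8], [0, 0, -11.8], [0, 0, -11.8], [0, 0, -11.8], [0, 0, -11.8], [0, 0, -11.8], [0, 0, -11.8], [0, 0, -11.8], [0, 0, -11.8]]' --grip '[1, 1, 1, 1, 1, 1, 1, 1, 1, 1, 0.7, 0.65, 0.6, 0.55, 0.5, 0.45, 0.4, 0.36, 0.36, 0.36]' --newtons 25

```text
time: 26.75
position: [0.4539, -0.285, 0.0246]
tool_rot: [0.703, 0.711, -0.0, -0.0]
ft_force: [-0.7, 0.6, 1.8]
grip_width: 0.0436
```

Request:
carry_out --dr '[[0, 0, 0], [0, 0, 0], [0, 0, 0], [0, 0, 0], [0, 0, 0], [0, 0, 0], [0, 0, 0], [0, 0, 0], [0, 0, 0], [0, 0, 0], [0, 0, 0], [0, 0, 0], [0, 0, 0]]' --translation '[[0, 0, 0], [0, 0, 0.2], [0, 0, 0.7], [0, 0, 1.5], [0, 0, 2.7], [0, 0, 4], [0, 0, 5.3], [0, 0, 6.6], [0, 0, 8], [0, 0, 9.2], [0, 0, 10], [0, 0, 10], [0, 0, 10]]' --grip '[0.36, 0.36, 0.36, 0.36, 0.36, 0.36, 0.36, 0.36, 0.36, 0.36, 0.36, 0.36, 0.36]'

```text
time: 27.83
position: [0.4541, -0.2851, 0.1251]
tool_rot: [0.703, 0.711, 0.0, 0.001]
ft_force: [0.1, -0.0, -1.9]
grip_width: 0.0427
```

Request:
carry_out --dr '[[0, 0, 0], [0, 0, 0], [0, 0, 0], [0, 0, 0], [0, 0, 0], [0, 0, 0], [0, 0, 0], [0, 0, 0], [0, 0, 0], [0, 0, 0], [0, 0, 0], [0, 0, 0], [0, 0, 0], [0, 0, 0], [0, 0, 0], [0, 0, 0], [0, 0, 0], [0, 0, 0], [0, 0, 0], [0, 0, 0]]' --translation '[[0, 0.4, 0], [0, 1.3, 0], [0, 2.7, 0], [0, 4.7, 0], [0, 7, 0], [0, 9.5, 0], [0, 12, 0], [0, 14.5, 0], [0, 17, 0], [0, 19.5, 0], [0, 22, 0], [0, 24.5, 0], [0, 27, 0], [0, 29.5, 0], [0, 32, 0], [0, 34.2, 0], [0, 36.2, 0], [0, 37.6, 0], [0, 38.4, 0], [0, 38.7, 0]]' --grip '[0.36, 0.36, 0.36, 0.36, 0.36, 0.36, 0.36, 0.36, 0.36, 0.36, 0.36, 0.36, 0.36, 0.36, 0.36, 0.36, 0.36, 0.36, 0.36, 0.36]'

```text
time: 29.5
position: [0.4527, 0.1037, 0.1242]
tool_rot: [0.702, 0.712, -0.0, -0.001]
ft_force: [-0.4, -0.3, -1.5]
grip_width: 0.0427
```

Request:
carry_out --dr '[[0, 0, 0], [0, 0, 0], [0, 0, 0], [0, 0, 0], [0, 0, 0], [0, 0, 0], [0, 0, 0], [0, 0, 0], [0, 0, 0], [0, 0, 0], [0, 0, 0], [0, 0, 0], [0, 0, 0], [0, 0, 0], [0, 0, 0], [0, 0, 0]]' --translation '[[0, 0, 0], [0.4, 0, 0], [1.2, 0, 0], [2.5, 0, 0], [4.3, 0, 0], [6.3, 0, 0], [8.3, 0, 0], [10.3, 0, 0], [12.3, 0, 0], [14.3, 0, 0], [16, 0, 0], [17.3, 0, 0], [18, 0, 0], [18.2, 0, 0], [18.2, 0, 0], [18.2, 0, 0]]' --grip '[0.36, 0.36, 0.36, 0.36, 0.36, 0.36, 0.36, 0.36, 0.36, 0.36, 0.36, 0.36, 0.36, 0.36, 0.36, 0.36]'

```text
time: 30.83
position: [0.635, 0.1016, 0.1242]
tool_rot: [0.703, 0.711, -0.001, -0.001]
ft_force: [0.5, 0.2, -1.1]
grip_width: 0.0432
```

Request:
carry_out --dr '[[0, 0, 0], [0, 0, 0], [0, 0, 0], [0, 0, 0], [0, 0, 0], [0, 0, 0], [0, 0, 0], [0, 0, 0], [0, 0, 0], [0, 0, 0], [0, 0, 0], [0, 0, 0], [0, 0, 0]]' --translation '[[0, 0, -0.5], [0, 0, -1.5], [0, 0, -2.7], [0, 0, -3.9], [0, 0, -5], [0, 0, -5.9], [0, 0, -6.5], [0, 0, -6.9], [0, 0, -7.1], [0, 0, -7.3], [0, 0, -7.4], [0, 0, -7.4], [0, 0, -7.4]]' --grip '[0.36, 0.36, 0.36, 0.36, 0.36, 0.36, 0.36, 0.36, 0.36, 0.36, 0.36, 0.36, 0.36]'

```text
time: 31.92
position: [0.6364, 0.102, 0.051]
tool_rot: [0.703, 0.711, 0.0, 0.0]
ft_force: [-0.9, -0.5, -1.2]
grip_width: 0.0433
```

Now release, rise clear, pull back and check.

Request:
carry_out --dr '[[0, 0, 0], [0, 0, 0], [0, 0, 0], [0, 0, 0], [0, 0, 0], [0, 0, 0], [0, 0, 0], [0, 0, 0], [0, 0, 0], [0, 0, 0], [0, 0, 0], [0, 0, 0], [0, 0, 0], [0, 0, 0], [0, 0, 0], [0, 0, 0], [0, 0, 0], [0, 0, 0]]' --translation '[[0, 0, -0.05], [0, 0, -0.05], [0, 0, -0.05], [0, 0, -0.05], [0, 0, -0.05], [0, 0, -0.05], [0, 0, -0.05], [0, 0, -0.05], [0, 0, -0.05], [0, 0, -0.05], [0, 0, 1], [0, 0, 3], [0, 0, 5], [0, 0, 7], [0, 0, 9], [0, 0, 11], [0, 0, 13], [0, 0, 15]]' --grip '[0.36, 0.36, 0.52, 0.56, 0.62, 0.7, 0.8, 0.9, 1, 1, 1, 1, 1, 1, 1, 1, 1, 1]'

```text
time: 33.42
position: [0.6359, 0.102, 0.2025]
tool_rot: [0.703, 0.711, 0.0, 0.0]
ft_force: [0.3, -0.4, 0.9]
grip_width: 0.087
```

Request:
carry_out --dr '[[0, 0, 0], [0, 0, 0], [0, 0, 0], [0, 0, 0], [0, 0, 0], [0, 0, 0], [0, 0, 0], [0, 0, 0], [0, 0, 0], [0, 0, 0], [0, 0, 0], [0, 0, 0], [0, 0, 0], [0, 0, 0], [0, 0, 0]]' --translation '[[-1, 1, 0], [-3, 3, 0], [-5, 5, 0], [-8, 8, 0], [-11, 11, 0], [-13, 14, 0], [-15, 17, 0], [-17, 20, 0], [-19, 23, 0], [-20, 25, 0], [-20, 27, 0], [-20, 28, 0], [-20, 28, 0], [-20, 28, 0], [-20, 28, 0]]' --grip '[1, 1, 1, 1, 1, 1, 1, 1, 1, 1, 1, 1, 1, 1, 1]'

```text
time: 34.67
position: [0.4359, 0.3808, 0.2002]
tool_rot: [0.703, 0.711, -0.001, 0.0]
ft_force: [-0.2, 0.3, -0.1]
grip_width: 0.0872
```

Run:
```python
from m import *
ti=[(.671,-.1815),(.663,-.0875),(.645,.0105),(.636,.102)]
for n in("top","scene"):
    im,K,T=snap(n); cv2.imwrite(f"pics/{n}6.png",im)
    for h,t in zip((155,125,95,65),ti):
        P=[*t,.026+h/1000]; pts,a=blob(im.max(2)<70,proj(P,K,T)); c=circ(pts,K,T,P[2])[0]; print(n,h,c.round(4),"off mm",((c-t)*1000).round(1))
    im0=cv2.imread(f"pics/{n}0.png")
    if n=="top":
        for q,(x,y,w,hh) in {"jar":(430,95,50,55),"brick":(208,115,42,58)}.items():
            print(q,"shift px",cv2.phaseCorrelate(*[cv2.cvtColor(i[y:y+hh,x:x+w],6).astype(np.float32) for i in(im0,im)]))
```

```text
top 155 [ 0.6725 -0.1823] off mm [ 1.5 -0.8]
top 125 [ 0.6637 -0.0879] off mm [ 0.7 -0.4]
top 95 [0.6465 0.0107] off mm [1.5 0.2]
top 65 [0.6373 0.1022] off mm [1.3 0.2]
jar shift px ((0.013106495825791598, -0.006354701848987787), 0.9795881590843201)
brick shift px ((0.4859967969704826, -0.004806323915211408), 0.9999126988870126)
scene 155 [ 0.6679 -0.1846] off mm [-3.1 -3.1]
scene 125 [ 0.66   -0.0897] off mm [-3.  -2.2]
scene 95 [0.6431 0.0094] off mm [-1.9 -1.1]
scene 65 [0.6341 0.1011] off mm [-1.9 -0.9]
```

View pics/scene6.png

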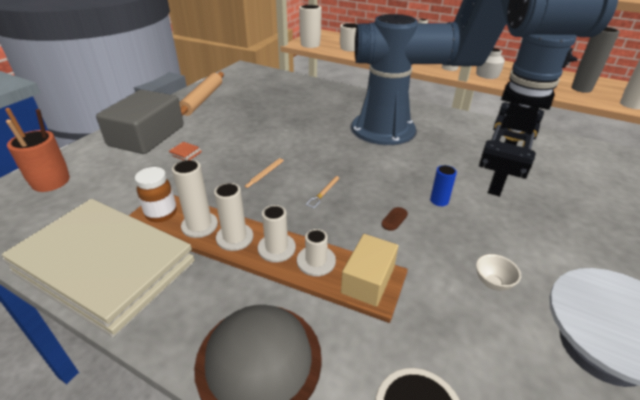

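The four beakers stand upright in falling order from the jar at (155,190) to the brick at (370,268), and the arm is clear.

```bash
python3 -c "
from rig import robot
print(robot.hand_in())"
```

```text
the job is handed in; nothing more can be done
None
```

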